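# Put the stain bottle away in the dark box

## Robot

A 7-joint arm with a two-finger parallel gripper is mounted at the origin on a cart in front of the work surface, level with it; the furniture and walls round the work are solid. World frame = base frame: x ahead of the robot, y to its left, z up, the work surface at z = 0. Lengths are in mm, angles in rad, forces in N, time in s.
With the tool pointing down it reaches from about 425 to 1025 mm from the base axis. Payload 9.4 kg.
Tool frame: the origin (TCP) lies at the very end of the fingers, on their centre line; the grasp point (between the pads) lies 19 mm behind it; z points along the fingers, y is the line along which they close (so a half turn about z gives the same grasp; the last joint's range is limited). The gripper opens to 85 mm and grips with 20 to 120 N. Pads are 22 mm wide; open, the fingers measure 114 mm over their backs; the gripper's body (76 mm by 85 mm) begins 54 mm behind the grasp point. The pads swing forward as they close: fully open they stand 13 mm farther back than shut.
Start: joints at [-1.352, 0.599, -0.003, 1.599, 0.002, 0.943, -0.08], TCP at [211.345, 693.511, 231.275] pointing down, gripper open.
Joint ranges: [-2.57, 2.57], [-0.35, 1.97], [-1.29, 1.29], [0.11, 2.56], [-1.05, 4.19], [0.11, 1.86], [-2.63, 2.63]. Speed limits (rad/s): [2.22, 2.22, 3.01, 3.01, 3.14, 3.14, 3.14].

## Interface

Orientations are given as a rotation vector (axis times angle).
In Python, from workcell import manip gives the robot as it stands. The module is installed in compiled form; this text tells all that it offers.
- The arm moves only by the shell command python3 -m jog 'ROWS'. ROWS is JSON, a list of rows, each an object with "travel": the shift along the tool's x, y, z in cm, a list of three; "spin": the turn about the tool's z in degrees; "grip": the opening in per cent of the stroke, from 0 (shut) to 100 (fully open). In form: [{"travel": [x, y, z], "spin": spin, "grip": grip}, ...]. A call has exactly 8 rows; each row shifts and turns the commanded pose from where the row before left it, along the tool's axes as they then stand; what a row does not reach is not made up. A row lasts 1/10 s, in which the tool goes at most 50 mm and 8.59 degrees, less where a joint would pass 70% of its speed; a pose out of reach is approached as far as the arm can. A call with a gripper value outside its range is refused whole. The fingers move at their own pace and stop on an object; the grip force is fixed at half the most. Time passes only in rows, so rows that do not move let the fingers close, or fill a call up. It gives the time, the measured TCP pose, the force, the opening and the grip force at its end, in the units of the state.
- manip.read_state(): the state, without advancing time (a new reading comes with each control period).
- manip.get_image(name): name is "scene" or "top"; returns a dict with "color" (480x640x3 uint8, red, green, blue), "fx", "fy", "cx", "cy" (pixels), "k1" (the pictures are not rectified: a ray, as slopes to the right and down, at radius r is drawn at 1 + k1 r^2 times it, then the intrinsics apply), "xyz" and "rotation" of the camera in the world. Camera axes: x right, y down, z forward; pixel columns grow to the right and rows downward; lengths in mm; the calibration is good to about 2 mm. A picture is of the moment at which its call begins. There is no depth.
- manip.sign_off(): hands the job in; it is judged then, once.
Trained networks look in a picture, given as the dict that the camera call returned (one of the last four; its "shot" number tells which), for a name from the list of things; names that differ only in an ending like _2 or _b are one class to them, and where a whole thing is asked for, a point or a joint stands for the part that bears it (a point fixed in the world has none). Each returns a list of dicts, best first, with "confidence" (0 to 1); they miss things now and then, are a little off and sometimes report something else, mostly with a low value. They report only what shows in the picture. A call takes as long as a camera call. They do not tell look-alikes from the thing itself.
- manip.look_for(picture, query): "at" ([x, y, z] in mm, in world coordinates, good to about 4 mm: the middle of the surface that is visible of it).
- manip.spot_point(picture, query): "at" ([x, y, z] in mm, in world coordinates, good to about 4 mm: a listed point, or the origin of a listed thing).
The state is a dict: "time": time; "joint_pos": joint angles; "qvel": joint speeds; "joint_efforts": joint torques, N m; "tool_pos": TCP position; "ee_rot": TCP orientation; "wrist_force": force on the tool from outside, world axes, zero at the start; "wrist_torque": the same for the moment, N m; "gripper_width": opening from 0.0 (shut) to 1.0 (fully open); "grasp_force": force on a finger pad.
Only numpy, scipy, OpenCV 4.12 (cv2) and the standard library are available. Lean on these libraries where they do the work, as an engineer would, in place of code of your own. Each camera call takes 0.05 s, during which the arm holds its last target. There are 200 camera calls.

## Task

Store the tallest of the three dropper bottles in the light-tight box: raise the box's lid and lock the folding stay straight so that the lid stands by itself, then stand the bottle upright inside beside the two vials and let it go. Then break the stay's knee and lower the lid gently until it is fully shut - do not let it fall shut. Carry the bottle upright, and do not tip, knock over or push about the vials, the other bottles or the timer.

Things in the scene. Friction and masses are not known exactly. Their poses are not given: they have to be found in the camera images.
- dark_box: The grey metal box, fixed to the bench: 180 x 180 x 115 mm high, walls and floor 6 mm thick (inside 168 x 168 mm, 109 deep). Origin: centre of its underside; x points from the front (handle side) to the hinge side, y to its left, z up. The shut lid's top is at 127 mm. The folding stay is outside its right wall (-y).
- box_floor (a point): Centre of the box's inner floor (6 mm above its underside), axes as the box.
- lid_hinge (a point): Middle of the lid's hinge axis, at the box's rear upper edge (box frame x +88, z 115 mm). The axis is the box's y.
- lid (a joint): Lid angle, rad: 0 fully shut, grows as it opens, 1.40 at most (stay dead straight), about 1.39 with the stay locked. The lid is a 184 x 184 x 10 mm panel of 0.6 kg. Hinge friction just holds the lid by itself above about 1.25 rad; lower down it falls shut unless held or the stay is locked.
- lid_handle (a point): Middle of the lid's handle: a round steel bar 10 mm thick, 90 mm long along the box's y, 38 mm out from the lid's front edge (33 mm clear space behind it). It moves on a circle of 220 mm radius about the hinge; shut it is 122 mm above the bench, fully open 333 mm. It can turn between the fingers as it is lifted.
- stay_foot (a point): Lower pivot of the folding stay (two 90 mm links) on the box's right wall (box frame x +8, z 95 mm); this point lies on the pivot axis (box's y), level in y with the middle of the tab.
- stay_tab (a point): Middle of the finger tab at the stay's knee: a round steel peg 10 mm thick along the box's y, from 9 to 76 mm off the right wall, with a 16 mm button at its end; this point is 55 mm off the wall. It always moves on a circle of 90 mm radius about stay_foot. Lid shut: it hangs beside the wall 32 mm above the bench; as the lid rises it swings forward and up; stay straight: 180 mm above the bench, box x +39 mm.
- knee (a joint): Stay knee, rad: 0 folded (lid shut), 2.28 dead straight, 2.45 at its stop (locked over centre; counts as locked above 2.37). To lock, with the lid nearly fully up push the tab rearward (box's +x) along its circle past straight to the stop, about 8 mm beyond the foot-to-lid line. To unlock pull it forward (-x) past straight. 1 to 4 N; knee friction keeps it where it is left near straight.
- bottle_tall: The bottle to store: amber dropper bottle with black pipette cap, tallest of the three, 102 mm; round body 36 mm across up to 55 mm height, cap narrower (23 mm) above. Loose, 0.06 to 0.11 kg. Origin at the centre of its underside, z up.
- bottle_mid: Bystander: like dropper bottle, 90 mm tall, body 33 mm across. Origin under its centre.
- bottle_small: Bystander: like dropper bottle, 76 mm tall, body 29 mm across. Origin under its centre.
- timer: Bystander: round white kitchen-type timer lying among the bottles, 62 mm across, 34 mm high. Origin under its centre.
- vial_a: Small glass vial standing loose inside the box, 22 mm across, 44 mm high. Origin under its centre.
- vial_b: Second such vial inside the box, 22 mm across, 44 mm high. Origin under its centre.
Not all that is in view belongs to the job. Leave any pink look-alike of the bottle_tall alone.

How it is judged (in metres and radians):
On the way, in this order (a step that is already met when the one before it is completed fails the run):
1. the lid is up, its stay is locked straight and the robot has let go of it (value of joint knee above 2.37 rad and value of joint lid above 1.3 rad and contact force between each of the fingers, the arm and dark_box below 0.3 N), for 0.3 s.
2. the tallest bottle stands upright on the box floor, let go, with the lid still locked up (x of bottle_tall in the frame of box_floor between -0.078 and 0.078 m and y of bottle_tall in the frame of box_floor between -0.078 and 0.078 m and z of bottle_tall in the frame of box_floor below 0.008 m and angle between bottle_tall's own z axis and vertical below 0.15 rad and value of joint knee above 2.37 rad and value of joint lid above 1.3 rad and contact force between the fingers and bottle_tall below 0.1 N), for 0.3 s.
3. the stay's knee is broken (value of joint knee below 2.2 rad), for 0.1 s.
At the end, for the whole second after the job is handed in: The lid is fully shut (under 0.03 rad) with the stay folded; the tallest bottle and both vials stand upright (within 0.15 rad) and at rest on the floor of the box; the other two bottles and the timer still stand upright on the bench (value of joint lid below 0.03 rad and value of joint knee below 0.3 rad and x of bottle_tall in the frame of box_floor between -0.078 and 0.078 m and y of bottle_tall in the frame of box_floor between -0.078 and 0.078 m and z of each of bottle_tall, vial_a, vial_b in the frame of box_floor below 0.008 m and angle between each of bottle_tall, vial_a, vial_b, bottle_mid, bottle_small, timer's own z axis and vertical below 0.15 rad and x of vial_a in the frame of box_floor between -0.078 and 0.078 m and y of vial_a in the frame of box_floor between -0.078 and 0.078 m and x of vial_b in the frame of box_floor between -0.078 and 0.078 m and y of vial_b in the frame of box_floor between -0.078 and 0.078 m and linear speed of bottle_tall below 0.02 m/s); the robot touches nothing.
It fails at once if the lid falls shut (faster than 1.5 rad/s over the last 0.3 rad) (velocity of joint lid below -1.5 rad/s and value of joint lid below 0.3 rad).
It fails at once if the tallest bottle is tilted by more than 0.6 rad (angle between bottle_tall's own z axis and vertical above 0.6 rad).
It fails at once if another bottle or the timer is pushed more than 40 mm or tipped over (distance of any of bottle_mid, bottle_small, timer from where it was at the start of the episode above 0.04 m or angle between any of bottle_mid, bottle_small, timer's own z axis and vertical above 0.5 rad).
It fails at once if a vial is pushed more than 40 mm or tipped over (distance of any of vial_a, vial_b from where it was at the start of the episode above 0.04 m or angle between any of vial_a, vial_b's own z axis and vertical above 0.5 rad).
It also fails if it takes over 72 s, if anything falls off the work surface, if the arm or the gripper's body presses on something with over 40 N, if the wrist force passes 120 N, or if a joint passes its speed limit or range.

## Working session

There is one attempt and no reset: what is moved stays moved. The work goes in short steps, Python scripts to look and compute and a shell command to move; the robot and the scene stay as the last step left them, time stands still between calls to the robot, and variables do not carry over. Pictures are saved under pics/ and viewed, at most 10 in all, crops included, and the job is handed in when it is done.

```bash
mkdir -p pics
cat > h.py <<'E'
from workcell import manip
import numpy as np, cv2
from scipy.spatial.transform import Rotation as R
np.set_printoptions(precision=3,suppress=True)
def save(p,n): cv2.imwrite('pics/'+n+'.png',p['color'][:,:,::-1])
def proj(p,X):
    c=np.array(p['rotation']); c=R.from_rotvec(c).as_matrix() if c.shape==(3,) else c
    v=c.T@(np.array(X)-p['xyz']); s=v[:2]/v[2]; s=s*(1+p['k1']*(s@s))
    return np.array([p['fx']*s[0]+p['cx'],p['fy']*s[1]+p['cy']])
def st():
    s=manip.read_state(); print('t',s['time'],'tcp',np.array(s['tool_pos']),'q',np.array(s['joint_pos']),'w',s['gripper_width'],'F',np.array(s['wrist_force']),'g',s['grasp_force']); print(R.from_rotvec(s['ee_rot']).as_matrix())
E
python3 - <<'E'
from h import *
st()
for n in ['scene','top']:
    p=manip.get_image(n); save(p,n+'0'); print(n,p['xyz'],p['rotation'])
    for q in ['dark_box','box_floor','lid_hinge','lid_handle','stay_foot','stay_tab','bottle_tall','bottle_mid','bottle_small','timer']:
        for r in manip.spot_point(p,q)[:3]: print(q,np.array(r['at']),round(r['confidence'],2),proj(p,r['at']))
E
```

```text
t 0.0 tcp [211.244 693.055 230.421] q [-1.352  0.6   -0.003  1.6    0.002  0.943 -0.08 ] w 1.0017092639277343 F [ 0.319 -0.668  0.448] g 0.0
[[-0.957  0.291 -0.   ]
 [ 0.291  0.957 -0.002]
 [-0.    -0.002 -1.   ]]
scene [ -30.478 -374.536  620.92 ] [-2.002  1.047 -0.508]
dark_box [461.2 -22.7 126.6] 0.56 [323.018 258.295]
dark_box [582.7 -41.6  -0.1] 0.55 [364.646 278.043]
lid_hinge [672.7 -55.  119.9] 0.76 [395.43  212.113]
lid_handle [458.4 -24.2 123.2] 0.92 [322.826 260.94 ]
stay_foot [ 572.4 -185.7   93.2] 0.8 [432.994 272.43 ]
stay_tab [ 506.2 -175.6   35. ] 0.6 [408.054 315.095]
bottle_tall [516.3 117.4  -5.2] 0.68 [285.283 269.105]
bottle_tall [444.5 179.3  -3.4] 0.58 [241.29  275.964]
bottle_tall [379.6 223.2  -1.5] 0.57 [204.241 284.451]
bottle_mid [465.7 342.7   3.6] 0.65 [195.941 242.22 ]
bottle_small [600.6 212.2  -4.5] 0.53 [276.51  235.152]
timer [523.6 249.1  -1.8] 0.84 [242.773 245.277]
top [ 254.648   31.953 1337.243] [-2.174  2.018 -0.223]
dark_box [585.  -38.9   0.3] 0.59 [354.472 223.563]
box_floor [451.6 -22.7 120.2] 0.56 [347.497 267.391]
lid_hinge [672.5 -52.2 116.5] 0.6 [365.547 176.697]
lid_handle [452.8 -22.4 118.2] 0.88 [347.35  266.999]
stay_foot [465.9 341.2   0.7] 0.39 [200.539 258.645]
stay_tab [ 508.7 -173.3   30.9] 0.72 [408.208 254.663]
stay_tab [518.7 252.5  -1.5] 0.41 [238.135 240.83 ]
bottle_tall [440.8 178.    4.5] 0.68 [264.231 273.041]
bottle_tall [379.4 225.    0.9] 0.68 [243.026 296.475]
bottle_tall [513.2 120.7  -2.7] 0.57 [289.785 246.805]
bottle_mid [466.9 341.5  -3.5] 0.52 [200.821 258.533]
bottle_small [603.2 218.4   2.5] 0.61 [254.674 209.271]
timer [517.4 248.   -1.7] 0.56 [239.86  241.474]
```

View images.

View pics/scene0.png

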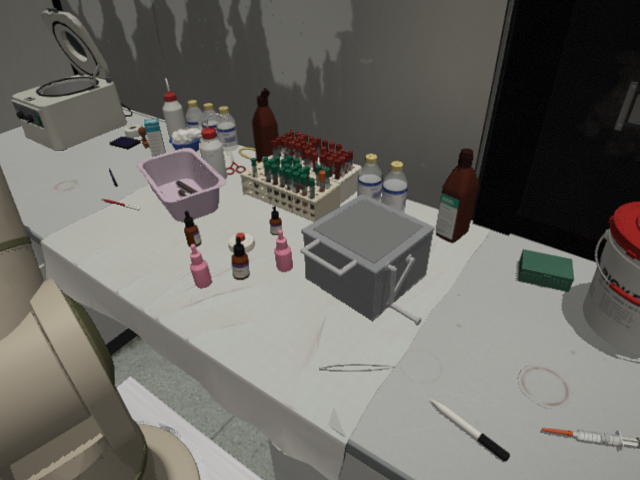

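Run:
```python
import cv2
i=cv2.imread('pics/scene0.png')[160:330,160:300]
j=cv2.imread('pics/top0.png')[180:320,180:320]
a=cv2.resize(i,None,fx=3.4,fy=3.4,interpolation=3)[:578,:]; b=cv2.resize(j,(320,320),interpolation=3)
b=cv2.copyMakeBorder(b,0,578-320,0,0,0)
cv2.imwrite('pics/crop0.png',cv2.hconcat([a,b]))
```

```text
(no output)
```

View pics/crop0.png

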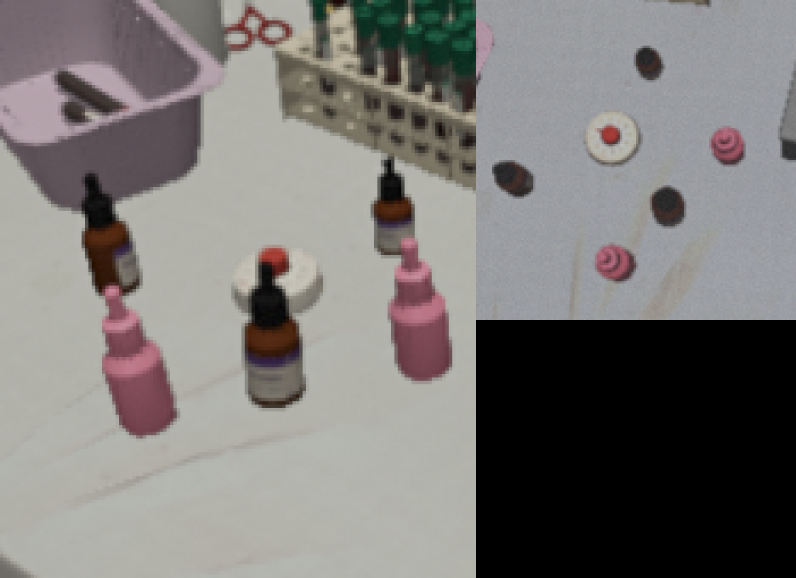

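The tall bottle is the amber one at pixel (240,260), world ≈ (443,178). The other candidates don't fit: pink look-alikes at (200,270) and (284,253), amber mid at (193,235) and amber small at (275,225), both shorter. In the enlarged crop it is amber with a black cap and has the largest body of the three. The box measures consistent with its given sizes, at yaw ≈ -7.9°.

```bash
cat >> h.py <<'E'
C=np.array([585.5,-41.4]); YAW=-0.139
u=np.array([np.cos(YAW),np.sin(YAW)]); v=np.array([-u[1],u[0]])
def w2b(P): d=np.array(P[:2])-C; return np.array([d@u,d@v,P[2]])
def b2w(b): return np.r_[C+b[0]*u+b[1]*v,b[2]]
def handle(th): a=th+np.arcsin(7/220); return np.array([88-220*np.cos(a),0,115+220*np.sin(a)])
F0=np.array([8,95.]); H=np.array([88,115.])
def tab(th):
    A=H+150*np.array([-np.cos(th+.05),np.sin(th+.05)]); d=A-F0; L=min(np.hypot(*d),180)
    n=np.array([-d[1],d[0]])/np.hypot(*d); return F0+d/2+n*np.sqrt(max(8100-L*L/4,0)), 2.28-2*np.arccos(L/180)
def heading(s=None):
    s=s or manip.read_state(); m=R.from_rotvec(s['ee_rot']).as_matrix(); return np.arctan2(m[1,1],m[0,1])
def bs():
    s=manip.read_state(); print('t %.2f'%s['time'],'box',w2b(s['tool_pos']).round(1),'hdg err deg %.2f'%np.degrees(heading(s)-YAW),'w %.3f'%s['gripper_width'],'F',np.array(s['wrist_force']).round(1),'g',s['grasp_force'])
def plan(p,h,wps,spins):  # wps per row world positions
    out=[]
    for w,sp in zip(wps,spins):
        d=np.array(w)-p; t=np.array([-np.sin(h)*d[0]+np.cos(h)*d[1],np.cos(h)*d[0]+np.sin(h)*d[1],-d[2]])/10
        out.append((t.round(1).tolist(),sp)); p=np.array(w); h-=np.radians(sp)
    return out
E
python3 - <<'E'
from h import *
s=manip.read_state(); p=np.array(s['tool_pos'])
A=np.array([470,330,230.]); B=b2w(np.array([-135,0,190.]))
print(B)
W=[p+(A-p)*i/10 for i in range(1,11)]+[A+(B-A)*i/10 for i in range(1,11)]+[B]*4
for r in plan(p,heading(),W,[8.1]*10+[0]*14): print(r)
for th in [0,.5,1,1.25,1.3,1.35,1.37,1.38,1.39,1.4]: print(th,tab(th),handle(th))
E
```

```text
[451.802 -22.695 190.   ]
([-3.5, -2.7, 0.0], 8.1)
([-3.9, -2.2, 0.0], 8.1)
([-4.2, -1.6, 0.0], 8.1)
([-4.3, -1.0, 0.0], 8.1)
([-4.4, -0.4, 0.0], 8.1)
([-4.5, 0.2, 0.0], 8.1)
([-4.4, 0.8, 0.0], 8.1)
([-4.2, 1.5, 0.0], 8.1)
([-4.0, 2.0, 0.0], 8.1)
([-3.6, 2.6, 0.0], 8.1)
([-3.5, 0.3, 0.4], 0)
([-3.5, 0.3, 0.4], 0)
([-3.5, 0.3, 0.4], 0)
([-3.5, 0.3, 0.4], 0)
([-3.5, 0.3, 0.4], 0)
([-3.5, 0.3, 0.4], 0)
([-3.5, 0.3, 0.4], 0)
([-3.5, 0.3, 0.4], 0)
([-3.5, 0.3, 0.4], 0)
([-3.5, 0.3, 0.4], 0)
([-0.0, 0.0, -0.0], 0)
([0.0, 0.0, -0.0], 0)
([0.0, 0.0, -0.0], 0)
([0.0, 0.0, -0.0], 0)
0 (array([-56.886,  32.632]), np.float64(-0.0016451307057452347)) [-131.889    0.     122.   ]
0.5 (array([-80.194, 112.938]), np.float64(0.44538452555257657)) [-101.614    0.     226.563]
1 (array([-38.877, 171.828]), np.float64(1.1128427232215026)) [-24.916   0.    303.812]
1.25 (array([ -1.774, 184.468]), np.float64(1.586824516212861)) [ 25.307   0.    325.878]
1.3 (array([  7.513, 184.999]), np.float64(1.716829342307911)) [ 35.925   0.    328.748]
1.35 (array([ 18.329, 184.405]), np.float64(1.8819540606720944)) [ 46.673   0.    331.083]
1.37 (array([ 23.573, 183.642]), np.float64(1.9697361373772027)) [ 51.003   0.    331.867]
1.38 (array([ 26.637, 183.049]), np.float64(2.024150613073129)) [ 53.173   0.    332.226]
1.39 (array([ 30.322, 182.188]), np.float64(2.0933341613467964)) [ 55.347   0.    332.563]
1.4 (array([ 36.154, 180.483]), np.float64(2.213517194741203)) [ 57.524   0.    332.879]
```

```bash
python3 -m jog '[{"travel":[-3.5,-2.7,0],"spin":8.1,"grip":40},{"travel":[-3.9,-2.2,0],"spin":8.1,"grip":40},{"travel":[-4.2,-1.6,0],"spin":8.1,"grip":40},{"travel":[-4.3,-1.0,0],"spin":8.1,"grip":40},{"travel":[-4.4,-0.4,0],"spin":8.1,"grip":40},{"travel":[-4.5,0.2,0],"spin":8.1,"grip":40},{"travel":[-4.4,0.8,0],"spin":8.1,"grip":40},{"travel":[-4.2,1.5,0],"spin":8.1,"grip":40}]' 
python3 -m jog '[{"travel":[-4.0,2.0,0],"spin":8.1,"grip":40},{"travel":[-3.6,2.6,0],"spin":8.1,"grip":40},{"travel":[-3.5,0.3,0],"spin":0,"grip":40},{"travel":[-3.5,0.3,0],"spin":0,"grip":40},{"travel":[-3.5,0.3,0],"spin":0,"grip":40},{"travel":[-3.5,0.3,0],"spin":0,"grip":40},{"travel":[-3.5,0.3,0],"spin":0,"grip":40},{"travel":[-3.5,0.3,0],"spin":0,"grip":40}]'
python3 -m jog '[{"travel":[-3.5,0.3,0],"spin":0,"grip":40},{"travel":[-3.5,0.3,0],"spin":0,"grip":40},{"travel":[-3.5,0.3,0],"spin":0,"grip":40},{"travel":[-3.5,0.3,0],"spin":0,"grip":40},{"travel":[0,0,0],"spin":0,"grip":40},{"travel":[0,0,0],"spin":0,"grip":40},{"travel":[0,0,0],"spin":0,"grip":40},{"travel":[0,0,0],"spin":0,"grip":40}]'
python3 -c "
from h import *
bs();st()"
```

```text
time: 1.9
tool_pos: [419.2, 401.7, 231.6]
ee_rot: [-2.062, -2.37, -0.001]
wrist_force: [1.0, 0.4, -0.8]
gripper_width: 0.399
grasp_force: 0.0
time: 2.7
tool_pos: [458.7, 118.8, 231.6]
ee_rot: [2.37, 2.062, 0.001]
wrist_force: [0.1, 0.0, 0.5]
gripper_width: 0.401
grasp_force: 0.0
time: 3.5
tool_pos: [451.5, -19.1, 231.2]
ee_rot: [-2.368, -2.064, -0.0]
wrist_force: [-0.3, -0.7, 1.1]
gripper_width: 0.4
grasp_force: 0.0
t 3.50 box [-135.8    3.5  231.2] hdg err deg 0.13 w 0.400 F [-0.3 -0.7  1.1] g 0.0
t 3.5 tcp [451.474 -19.139 231.244] q [-0.432  0.294  0.449  2.222 -0.205  0.664  0.025] w 0.40049721158487717 F [-0.287 -0.658  1.069] g 0.0
[[ 0.136  0.991 -0.   ]
 [ 0.991 -0.136  0.   ]
 [ 0.    -0.    -1.   ]]
```

```bash
python3 -m jog '[{"travel":[-0.3,0.2,2.5],"spin":0,"grip":40},{"travel":[0,0,2.5],"spin":0,"grip":40},{"travel":[0,0,2.5],"spin":0,"grip":40},{"travel":[0,0,2.0],"spin":0,"grip":40},{"travel":[0,0,1.3],"spin":0,"grip":40},{"travel":[0,0,1.0],"spin":0,"grip":40},{"travel":[0,0,1.0],"spin":0,"grip":40},{"travel":[0,0,0],"spin":0,"grip":40}]'
python3 - <<'E'
from h import *
bs()
p=manip.get_image('scene'); save(p,'s1')
c=cv2.resize(p['color'][170:350,250:450,::-1],None,fx=3,fy=3,interpolation=3); cv2.imwrite('pics/c1.png',c)
E
```

```text
time: 4.3
tool_pos: [452.7, -23.1, 102.5]
ee_rot: [-2.369, -2.062, 0.001]
wrist_force: [0.3, -0.7, -0.6]
gripper_width: 0.397
grasp_force: 0.0
t 4.30 box [-134.1   -0.3  102.5] hdg err deg 0.06 w 0.397 F [ 0.3 -0.7 -0.6] g 0.0
```

View pics/c1.png

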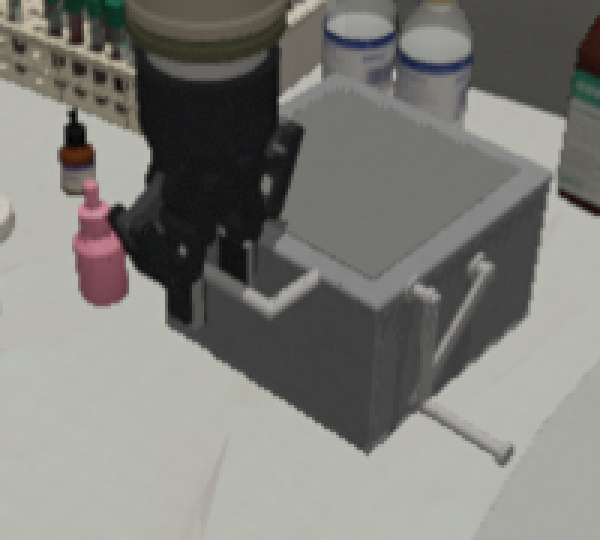

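The fingers straddle the bar, with the front finger at crop (185,295) and the rear one at (235,260). Next I close on it.

```bash
python3 -m jog '[{"travel":[0,0,0],"spin":0,"grip":5},{"travel":[0,0,0],"spin":0,"grip":5},{"travel":[0,0,0],"spin":0,"grip":5},{"travel":[0,0,0],"spin":0,"grip":5},{"travel":[0,0,0],"spin":0,"grip":5},{"travel":[0,0,0],"spin":0,"grip":5},{"travel":[0,0,0],"spin":0,"grip":5},{"travel":[0,0,0],"spin":0,"grip":5}]'
python3 - <<'E'
from h import *
bs()
ths=np.r_[.02,.05,np.arange(.1,1.3,.055),1.30,1.33,1.36]; ths=ths[:]
P=[handle(0)]+[handle(t) for t in ths]
acc=np.zeros(2)
for i,t in enumerate(ths):
    tot=(P[i+1]-P[0])[[0,2]]/10; d=(tot-acc).round(1); acc+=d; print(i%8,round(t,3),[0,d[0],-d[1]])
E
```

```text
time: 5.15
tool_pos: [456.0, -23.9, 104.2]
ee_rot: [2.367, 2.058, 0.007]
wrist_force: [5.7, -1.0, -4.0]
gripper_width: 0.09
grasp_force: 58.3
t 5.15 box [-130.7   -0.6  104.2] hdg err deg -0.02 w 0.090 F [ 5.7 -1.  -4. ] g 58.3334881067276
0 0.02 [0, np.float64(0.0), np.float64(-0.4)]
1 0.05 [0, np.float64(0.1), np.float64(-0.7)]
2 0.1 [0, np.float64(0.1), np.float64(-1.1)]
3 0.155 [0, np.float64(0.2), np.float64(-1.2)]
4 0.21 [0, np.float64(0.2), np.float64(-1.2)]
5 0.265 [0, np.float64(0.4), np.float64(-1.1)]
6 0.32 [0, np.float64(0.3), np.float64(-1.2)]
7 0.375 [0, np.float64(0.5), np.float64(-1.1)]
0 0.43 [0, np.float64(0.5), np.float64(-1.1)]
1 0.485 [0, np.float64(0.6), np.float64(-1.1)]
2 0.54 [0, np.float64(0.6), np.float64(-1.0)]
3 0.595 [0, np.float64(0.7), np.float64(-1.0)]
4 0.65 [0, np.float64(0.7), np.float64(-1.0)]
5 0.705 [0, np.float64(0.8), np.float64(-0.9)]
6 0.76 [0, np.float64(0.8), np.float64(-0.9)]
7 0.815 [0, np.float64(0.9), np.float64(-0.8)]
0 0.87 [0, np.float64(0.9), np.float64(-0.8)]
1 0.925 [0, np.float64(1.0), np.float64(-0.7)]
2 0.98 [0, np.float64(1.0), np.float64(-0.7)]
3 1.035 [0, np.float64(1.1), np.float64(-0.6)]
4 1.09 [0, np.float64(1.0), np.float64(-0.5)]
5 1.145 [0, np.float64(1.1), np.float64(-0.5)]
6 1.2 [0, np.float64(1.2), np.float64(-0.4)]
7 1.255 [0, np.float64(1.1), np.float64(-0.4)]
0 1.3 [0, np.float64(1.0), np.float64(-0.3)]
1 1.33 [0, np.float64(0.6), np.float64(-0.1)]
2 1.36 [0, np.float64(0.7), np.float64(-0.1)]
```

```bash
python3 -m jog '[{"travel":[0,0.3,-0.4],"spin":0,"grip":5},{"travel":[0,0.1,-0.7],"spin":0,"grip":5},{"travel":[0,0.1,-1.1],"spin":0,"grip":5},{"travel":[0,0.2,-1.2],"spin":0,"grip":5},{"travel":[0,0.2,-1.2],"spin":0,"grip":5},{"travel":[0,0.4,-1.1],"spin":0,"grip":5},{"travel":[0,0.3,-1.2],"spin":0,"grip":5},{"travel":[0,0.5,-1.1],"spin":0,"grip":5}]' 
python3 -c "
from h import *
bs(); print(handle(.375)-[0,0,19])"
```

```text
time: 5.95
tool_pos: [472.9, -26.6, 184.3]
ee_rot: [-2.37, -2.061, 0.001]
wrist_force: [0.7, -1.4, -5.9]
gripper_width: 0.092
grasp_force: 58.3
t 5.95 box [-113.6   -0.9  184.3] hdg err deg -0.01 w 0.092 F [ 0.7 -1.4 -5.9] g 58.32410752773285
[-114.044    0.     183.053]
```

Tracking well; continuing the arc.

```bash
python3 -m jog '[{"travel":[0,0.5,-1.1],"spin":0,"grip":5},{"travel":[0,0.6,-1.1],"spin":0,"grip":5},{"travel":[0,0.6,-1.0],"spin":0,"grip":5},{"travel":[0,0.7,-1.0],"spin":0,"grip":5},{"travel":[0,0.7,-1.0],"spin":0,"grip":5},{"travel":[0,0.8,-0.9],"spin":0,"grip":5},{"travel":[0,0.8,-0.9],"spin":0,"grip":5},{"travel":[0,0.9,-0.8],"spin":0,"grip":5}]' 
python3 -m jog '[{"travel":[0,0.9,-0.8],"spin":0,"grip":5},{"travel":[0,1.0,-0.7],"spin":0,"grip":5},{"travel":[0,1.0,-0.7],"spin":0,"grip":5},{"travel":[0,1.1,-0.6],"spin":0,"grip":5},{"travel":[0,1.0,-0.5],"spin":0,"grip":5},{"travel":[0,1.1,-0.5],"spin":0,"grip":5},{"travel":[0,1.2,-0.4],"spin":0,"grip":5},{"travel":[0,1.1,-0.4],"spin":0,"grip":5}]'
python3 -c "
from h import *
bs(); print(handle(1.255)-[0,0,19])"
```

```text
time: 6.75
tool_pos: [525.3, -34.8, 261.8]
ee_rot: [-2.367, -2.058, 0.008]
wrist_force: [-13.5, -1.1, 5.6]
gripper_width: 0.089
grasp_force: 58.9
time: 7.55
tool_pos: [611.3, -48.3, 310.8]
ee_rot: [2.372, 2.059, -0.001]
wrist_force: [-9.0, -5.4, 15.4]
gripper_width: 0.092
grasp_force: 61.8
t 7.55 box [ 26.5  -3.2 310.8] hdg err deg -0.11 w 0.092 F [-9.  -5.4 15.4] g 61.83534801006317
[ 26.362   0.    307.189]
```

```bash
python3 -m jog '[{"travel":[0.1,0.8,-0.5],"spin":0,"grip":5},{"travel":[0.1,0.6,-0.4],"spin":0,"grip":5},{"travel":[0.1,0.6,-0.2],"spin":0,"grip":5},{"travel":[0,0.5,-0.1],"spin":0,"grip":5},{"travel":[0,0,0],"spin":0,"grip":5},{"travel":[0,0,0],"spin":0,"grip":5},{"travel":[0,0,0],"spin":0,"grip":5},{"travel":[0,0,0],"spin":0,"grip":5}]'
python3 - <<'E'
from h import *
bs(); print(handle(1.37)-[0,0,19])
p=manip.get_image('scene'); save(p,'s2')
for q in ['stay_tab','lid_handle']:
    print(q,[(w2b(r['at']).round(1),round(r['confidence'],2)) for r in manip.spot_point(p,q)[:2]])
cv2.imwrite('pics/c2.png',cv2.resize(p['color'][80:350,250:520,::-1],None,fx=2.2,fy=2.2,interpolation=3))
E
```

```text
time: 8.35
tool_pos: [634.8, -51.8, 317.2]
ee_rot: [2.374, 2.056, -0.014]
wrist_force: [1.4, -15.3, -21.1]
gripper_width: 0.09
grasp_force: 59.1
t 8.35 box [ 50.2  -3.5 317.2] hdg err deg -0.25 w 0.090 F [  1.4 -15.3 -21.1] g 59.08970296382904
[ 51.003   0.    312.867]
stay_tab [(array([  21.8, -145.6,  184.2]), 0.85)]
lid_handle [(array([ 55.9,  -1. , 331.6]), 0.59), (array([58.1, 10.1,  9.2]), 0.51)]
```

View pics/c2.png

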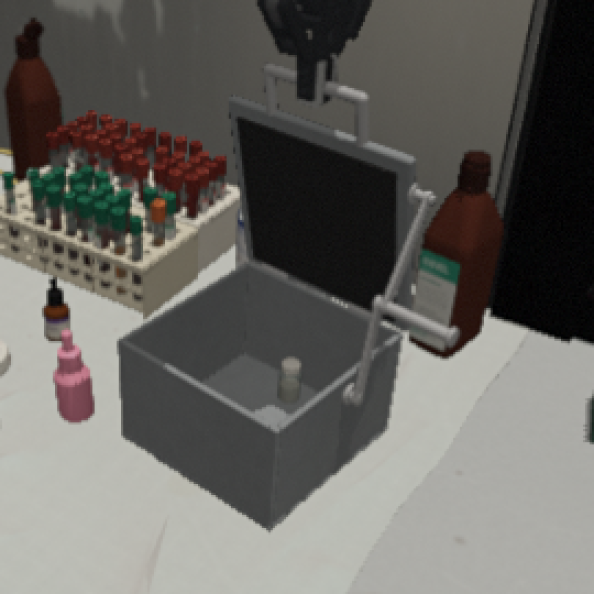

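The scene shows the lid up at crop (325,210), the stay nearly straight, and the tab at (420,320), not yet over centre. I release the handle and go up.

```bash
python3 -m jog '[{"travel":[0,0,0],"spin":0,"grip":35},{"travel":[0,0,0],"spin":0,"grip":35},{"travel":[0,0,0],"spin":0,"grip":35},{"travel":[0,0,-2.0],"spin":0,"grip":35},{"travel":[0,0,-3.0],"spin":0,"grip":20},{"travel":[-2,-2,0],"spin":0,"grip":0},{"travel":[-4,-2,0],"spin":0,"grip":0},{"travel":[-4,-2,0],"spin":0,"grip":0}]'
python3 -m jog '[{"travel":[-3,-1,0],"spin":0,"grip":0},{"travel":[-1.7,0,2],"spin":0,"grip":0},{"travel":[0,0,4],"spin":0,"grip":0},{"travel":[0,0,4],"spin":0,"grip":0},{"travel":[0,0,3],"spin":0,"grip":0},{"travel":[0,0,0],"spin":0,"grip":0},{"travel":[0,0,0],"spin":0,"grip":0},{"travel":[0,0,0],"spin":0,"grip":0}]'
python3 - <<'E'
from h import *
bs()
for n in ['scene','top']:
  p=manip.get_image(n)
  for q in ['stay_tab','lid_handle','vial_a','bottle_tall','box_floor']:
    print(n,q,[(w2b(r['at']).round(1),round(r['confidence'],2)) for r in manip.spot_point(p,q)[:3]])
E
```

```text
time: 9.3
tool_pos: [563.8, -136.9, 370.1]
ee_rot: [2.366, 2.065, 0.002]
wrist_force: [0.5, -1.6, 0.2]
gripper_width: -0.002
grasp_force: 0.0
time: 10.1
tool_pos: [549.0, -182.5, 241.3]
ee_rot: [2.368, 2.061, 0.003]
wrist_force: [0.0, 0.4, -0.5]
gripper_width: 0.002
grasp_force: 0.0
t 10.10 box [ -16.6 -144.8  241.3] hdg err deg 0.03 w 0.002 F [ 0.   0.4 -0.5] g 0.0
scene stay_tab [(array([  17.4, -147.3,  184.8]), 0.94)]
scene lid_handle [(array([ 56.4,  -1.7, 331.9]), 0.76), (array([-100.6,  281.3,    0.9]), 0.22)]
scene vial_a [(array([62.8,  7.3,  6.4]), 0.49)]
scene bottle_tall [(array([-240.8,  235.2,   -2.1]), 0.97), (array([-92.8, 146. ,  -2. ]), 0.84), (array([-173.5,  197.2,   -2.8]), 0.6)]
scene box_floor [(array([-176.4,  365.7,    2. ]), 0.73), (array([-0.2, -0.8,  5.7]), 0.61)]
top stay_tab []
top lid_handle [(array([ 48.9,  -0.8, 328.2]), 0.65), (array([ 2.3, -3. ,  3. ]), 0.19)]
top vial_a [(array([ -4.6, -52. ,   3.1]), 0.47), (array([-110.4,  276.9,    1.2]), 0.23)]
top bottle_tall [(array([-92.8, 149.3,  -1.4]), 0.77), (array([-242.8,  236.2,   -4.7]), 0.63), (array([-174.9,  197.7,    3.4]), 0.5)]
top box_floor [(array([ 0.5, -2. ,  6.1]), 0.76)]
```

```bash
python3 -m jog '[{"travel":[-0.2,0,2.5],"spin":0,"grip":0},{"travel":[0,0,2.5],"spin":0,"grip":0},{"travel":[0,0,2.3],"spin":0,"grip":0},{"travel":[0,0.6,0],"spin":0,"grip":0},{"travel":[0,0.6,0],"spin":0,"grip":0},{"travel":[0,0.6,0],"spin":0,"grip":0},{"travel":[0,0.6,0],"spin":0,"grip":0},{"travel":[0,0,0],"spin":0,"grip":0}]'
python3 -c "
from h import *
bs()"
python3 -m jog '[{"travel":[0,0.6,0],"spin":0,"grip":0},{"travel":[0,0.6,0],"spin":0,"grip":0},{"travel":[0,0.5,0],"spin":0,"grip":0},{"travel":[0,0.4,0],"spin":0,"grip":0},{"travel":[0,0.3,0],"spin":0,"grip":0},{"travel":[0,0,0],"spin":0,"grip":0},{"travel":[0,0,0],"spin":0,"grip":0},{"travel":[0,0,0],"spin":0,"grip":0}]'
python3 - <<'E'
from h import *
bs()
p=manip.get_image('scene')
for q in ['stay_tab','lid_handle']:
    print(q,[(w2b(r['at']).round(1),round(r['confidence'],2)) for r in manip.spot_point(p,q)[:3]])
E
```

```text
time: 11.5
tool_pos: [572.7, -187.7, 167.0]
ee_rot: [2.368, 2.062, 0.001]
wrist_force: [-0.4, -0.8, -0.8]
gripper_width: -0.004
grasp_force: 0.0
t 11.50 box [   7.6 -146.6  167. ] hdg err deg 0.04 w -0.004 F [-0.4 -0.8 -0.8] g 0.0
time: 12.3
tool_pos: [591.5, -190.3, 166.0]
ee_rot: [-2.366, -2.057, 0.005]
wrist_force: [-13.8, 2.6, 8.9]
gripper_width: -0.0
grasp_force: 7.2
t 12.30 box [  26.6 -146.6  166. ] hdg err deg -0.02 w -0.000 F [-13.8   2.6   8.9] g 7.212481051683426
stay_tab [(array([  43.7, -146.1,  175.9]), 0.83), (array([55.3,  8.7,  6.1]), 0.51)]
lid_handle [(array([ 60.9,  -2. , 333.9]), 0.95)]
```

```bash
python3 -m jog '[{"travel":[0,-1,0],"spin":0,"grip":0},{"travel":[0,-2,0],"spin":0,"grip":0},{"travel":[0,-2.5,-2],"spin":0,"grip":50},{"travel":[0,-2.5,-4],"spin":0,"grip":50},{"travel":[2,-2,-2],"spin":0,"grip":50},{"travel":[4.4,-1.5,0],"spin":0,"grip":50},{"travel":[4.4,-1.5,0],"spin":0,"grip":50},{"travel":[4.4,-1.5,0],"spin":0,"grip":50}]'
python3 -m jog '[{"travel":[4.4,-1.5,0],"spin":0,"grip":50},{"travel":[4.4,-1.5,0],"spin":0,"grip":50},{"travel":[4.4,-1.5,0],"spin":0,"grip":50},{"travel":[4.0,-1.1,0],"spin":0,"grip":50},{"travel":[0,0,0],"spin":0,"grip":50},{"travel":[0,0,0],"spin":0,"grip":50},{"travel":[0,0,0],"spin":0,"grip":50},{"travel":[0,0,0],"spin":0,"grip":50}]'
python3 - <<'E'
from h import *
bs()
for n in ['scene','top']:
  p=manip.get_image(n); save(p,n+'3')
  for q in ['stay_tab','lid_handle','vial_a','bottle_tall']:
   for f in (manip.spot_point,manip.look_for):
    print(n,q,f.__name__,[(w2b(r['at']).round(1),round(r['confidence'],2),proj(p,r['at']).round()) for r in f(p,q)[:3]])
a=cv2.resize(cv2.imread('pics/scene3.png')[80:350,180:480],None,fx=1.8,fy=1.8,interpolation=3)
b=cv2.resize(cv2.imread('pics/top3.png')[170:300,290:430],(250,232),interpolation=3)
b=cv2.copyMakeBorder(b,0,a.shape[0]-232,0,0,0)
cv2.imwrite('pics/c3.png',cv2.hconcat([a,b]))
E
```

```text
time: 13.25
tool_pos: [472.7, -18.8, 246.9]
ee_rot: [2.37, 2.06, 0.004]
wrist_force: [0.2, -0.1, 0.3]
gripper_width: 0.501
grasp_force: 0.0
time: 14.05
tool_pos: [441.3, 156.5, 246.5]
ee_rot: [2.372, 2.059, 0.001]
wrist_force: [0.4, 0.4, 0.4]
gripper_width: 0.498
grasp_force: 0.0
t 14.05 box [-170.3  176.   246.5] hdg err deg -0.12 w 0.498 F [0.4 0.4 0.4] g 0.0
scene stay_tab call [(array([  44.3, -146.5,  177.7]), 0.63, array([452., 225.])), (array([ 1.1, -1.4,  3.2]), 0.3, array([366., 276.])), (array([57.8, 10. ,  6.3]), 0.3, array([378., 260.]))]
scene stay_tab call [(array([  37. , -110.8,  184.5]), 0.82, array([433., 216.]))]
scene lid_handle call [(array([ 58.6,  -1.6, 334.1]), 0.82, array([396., 115.]))]
scene lid_handle call [(array([ 72.9, -12.1, 229.7]), 0.66, array([400., 168.]))]
scene vial_a call [(array([57.4,  9.5,  7.9]), 0.51, array([379., 259.]))]
scene vial_a call [(array([49.5,  5.2, 34.4]), 0.77, array([379., 252.]))]
scene bottle_tall call [(array([-90.4, 147.1,  -1.7]), 0.85, array([285., 268.])), (array([-174.9,  196.2,    0. ]), 0.7, array([240., 276.])), (a
[... 369 characters left out ...]
ray([  41.4, -108.2,  183.1]), 0.79, array([413., 196.]))]
top lid_handle call [(array([ 54.4,   2.2, 330.7]), 0.56, array([371., 157.]))]
top lid_handle call [(array([ 62.7,  -0.8, 264.2]), 0.87, array([370., 165.])), (array([44.6, -3.4, 46.2]), 0.23, array([362., 202.]))]
top vial_a call [(array([55.9,  1.5,  5.2]), 0.64, array([359., 202.])), (array([ -3. , -55.7,   7.8]), 0.46, array([377., 228.]))]
top vial_a call [(array([52. ,  1.4, 38. ]), 0.56, array([360., 200.]))]
top bottle_tall call [(array([-93.8, 148.3,   1.1]), 0.77, array([291., 247.]))]
top bottle_tall call [(array([ 64.2,  -1.1, 268.3]), 0.55, array([371., 164.])), (array([-99.3, 143.4,  57. ]), 0.53, array([291., 245.]))]
```

View pics/c3.png

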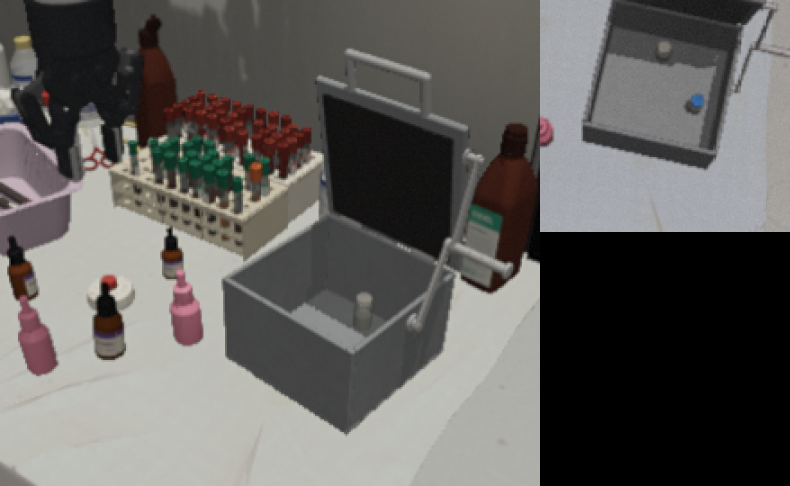

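The crop shows the stay over centre, with the tab at crop (485,258), the lid standing, the vials at (362,310) and top-inset (695,103), and the target bottle at (108,325). Now I descend on its cap.

```bash
python3 -m jog '[{"travel":[2.1,-0.4,3],"spin":0,"grip":50},{"travel":[0,0,4],"spin":0,"grip":50},{"travel":[0,0,3.5],"spin":0,"grip":50},{"travel":[0,0,3],"spin":0,"grip":50},{"travel":[0,0,2.5],"spin":0,"grip":50},{"travel":[0,0,1.6],"spin":0,"grip":50},{"travel":[0,0,1.2],"spin":0,"grip":50},{"travel":[0,0,0],"spin":0,"grip":50}]'
python3 - <<'E'
from h import *
bs()
for n in ['scene']:
  p=manip.get_image(n); save(p,n+'4')
  a=cv2.resize(p['color'][160:330,180:320,::-1],None,fx=3.4,fy=3.4,interpolation=3); cv2.imwrite('pics/c4.png',a)
E
```

```text
time: 15.75
tool_pos: [439.4, 178.9, 57.0]
ee_rot: [-2.37, -2.062, 0.004]
wrist_force: [0.7, 0.0, -0.8]
gripper_width: 0.501
grasp_force: 0.0
t 15.75 box [-175.2  197.9   57. ] hdg err deg 0.01 w 0.501 F [ 0.7  0.  -0.8] g 0.0
```

View pics/c4.png

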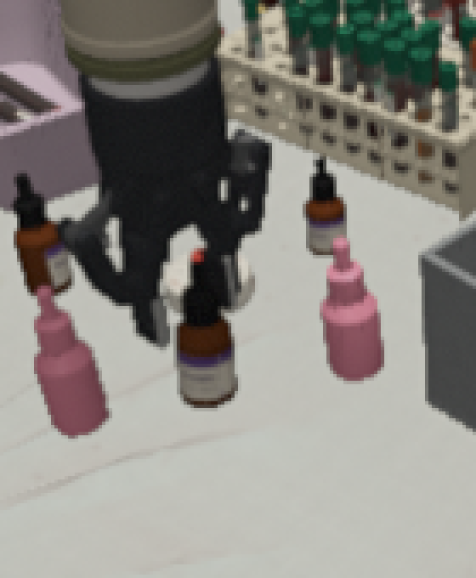

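The fingers, at crop (155,340) and (240,300), straddle the cap at (203,300). Closing.

```bash
python3 -m jog '[{"travel":[0,0,-0.3],"spin":0,"grip":50},{"travel":[0,0,0],"spin":0,"grip":40},{"travel":[0,0,0],"spin":0,"grip":15},{"travel":[0,0,0],"spin":0,"grip":15},{"travel":[0,0,0],"spin":0,"grip":15},{"travel":[0,0,0],"spin":0,"grip":15},{"travel":[0,0,0],"spin":0,"grip":15},{"travel":[0,0,0],"spin":0,"grip":15}]'
python3 -c "
from h import *
bs()"
```

```text
time: 16.6
tool_pos: [440.6, 179.6, 62.2]
ee_rot: [2.37, 2.062, 0.004]
wrist_force: [0.1, -0.5, 8.0]
gripper_width: 0.236
grasp_force: 58.1
t 16.60 box [-174.1  198.7   62.2] hdg err deg 0.02 w 0.236 F [ 0.1 -0.5  8. ] g 58.08608461389667
```

```bash
python3 -m jog '[{"travel":[0,0,-1],"spin":0,"grip":15},{"travel":[0,0,-2],"spin":0,"grip":15},{"travel":[0,0,-3],"spin":0,"grip":15},{"travel":[0,0,-4],"spin":0,"grip":15},{"travel":[0,0,-4],"spin":0,"grip":15},{"travel":[0,0,-3],"spin":0,"grip":15},{"travel":[0,0,0],"spin":0,"grip":15},{"travel":[0,0,0],"spin":0,"grip":15}]'
python3 - <<'E'
from h import *
bs()
for n in ['scene']:
  p=manip.get_image(n); save(p,n+'5')
  print([(w2b(r['at']).round(1),round(r['confidence'],2),proj(p,r['at']).round()) for r in manip.spot_point(p,'bottle_tall')])
  a=cv2.resize(p['color'][100:330,180:320,::-1],None,fx=2.5,fy=2.5,interpolation=3); cv2.imwrite('pics/c5.png',a)
E
```

```text
time: 17.4
tool_pos: [439.5, 179.5, 232.2]
ee_rot: [-2.369, -2.063, -0.003]
wrist_force: [-0.1, 0.5, -1.4]
gripper_width: 0.24
grasp_force: 58.6
t 17.40 box [-175.2  198.6  232.2] hdg err deg 0.05 w 0.240 F [-0.1  0.5 -1.4] g 58.57073531253263
[(array([-240.2,  233.2,    1.3]), 0.76, array([204., 283.])), (array([  42.9, -147.2,  179.5]), 0.67, array([452., 225.])), (array([-93.1, 148.2,  -2.9]), 0.66, array([284., 269.])), (array([-174.7,  197.6,  165.1]), 0.65, array([229., 210.]))]
```

View pics/c5.png

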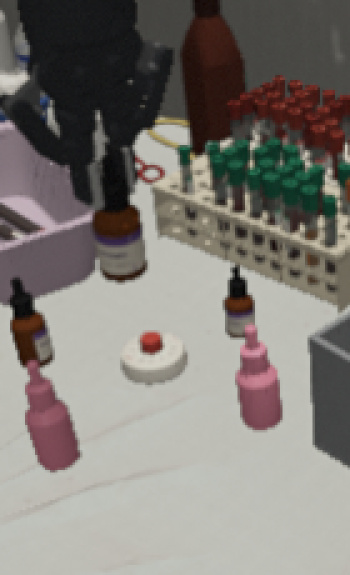

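The bottle hangs upright in the fingers at crop (118,240), its underside about 62 mm below the TCP. Carrying it over the box at (-35, 35).

```bash
python3 -m jog '[{"travel":[-1,1,0],"spin":0,"grip":15},{"travel":[-2,1.8,0],"spin":0,"grip":15},{"travel":[-3,2.5,0],"spin":0,"grip":15},{"travel":[-3,2.5,0],"spin":0,"grip":15},{"travel":[-3,2.5,0],"spin":0,"grip":15},{"travel":[-2.3,2.0,0],"spin":0,"grip":15},{"travel":[-2,1.7,0],"spin":0,"grip":15},{"travel":[0,0,0],"spin":0,"grip":15}]'
python3 -m jog '[{"travel":[0,0,0],"spin":0,"grip":15},{"travel":[0,0,2],"spin":0,"grip":15},{"travel":[0,0,3],"spin":0,"grip":15},{"travel":[0,0,3],"spin":0,"grip":15},{"travel":[0,0,3],"spin":0,"grip":15},{"travel":[0,0,2],"spin":0,"grip":15},{"travel":[0,0,1.5],"spin":0,"grip":15},{"travel":[0,0,1],"spin":0,"grip":15}]'
python3 -c "
from h import *
bs()"
```

```text
time: 18.3
tool_pos: [556.8, -5.5, 230.0]
ee_rot: [2.374, 2.056, -0.004]
wrist_force: [0.8, -0.6, -1.4]
gripper_width: 0.234
grasp_force: 58.6
time: 19.1
tool_pos: [554.5, -0.2, 74.6]
ee_rot: [-2.367, -2.063, 0.003]
wrist_force: [0.1, 0.1, -0.6]
gripper_width: 0.233
grasp_force: 58.6
t 19.10 box [-36.4  36.5  74.6] hdg err deg 0.11 w 0.233 F [ 0.1  0.1 -0.6] g 58.59043412696337
```

```bash
python3 -m jog '[{"travel":[0,0,0.2],"spin":0,"grip":15},{"travel":[0,0,0.2],"spin":0,"grip":15},{"travel":[0,0,0.1],"spin":0,"grip":15},{"travel":[0,0,0.1],"spin":0,"grip":15},{"travel":[0,0,0],"spin":0,"grip":15},{"travel":[0,0,0],"spin":0,"grip":15},{"travel":[0,0,0],"spin":0,"grip":15},{"travel":[0,0,0],"spin":0,"grip":15}]'
python3 -c "
from h import *
bs()"
```

```text
time: 19.9
tool_pos: [556.0, -1.5, 70.4]
ee_rot: [2.37, 2.062, 0.0]
wrist_force: [0.1, 0.8, -1.4]
gripper_width: 0.236
grasp_force: 58.6
t 19.90 box [-34.8  35.4  70.4] hdg err deg 0.02 w 0.236 F [ 0.1  0.8 -1.4] g 58.5853182018036
```

```bash
python3 -m jog '[{"travel":[0,0,0.1],"spin":0,"grip":15},{"travel":[0,0,0.1],"spin":0,"grip":15},{"travel":[0,0,0.1],"spin":0,"grip":15},{"travel":[0,0,0.1],"spin":0,"grip":15},{"travel":[0,0,0.1],"spin":0,"grip":15},{"travel":[0,0,0],"spin":0,"grip":15},{"travel":[0,0,0],"spin":0,"grip":15},{"travel":[0,0,0],"spin":0,"grip":15}]'
python3 -c "
from h import *
bs()"
```

```text
time: 20.7
tool_pos: [558.2, -1.7, 67.4]
ee_rot: [2.368, 2.06, 0.007]
wrist_force: [0.4, 1.0, 24.9]
gripper_width: 0.235
grasp_force: 62.4
t 20.70 box [-32.6  35.5  67.4] hdg err deg -0.01 w 0.235 F [ 0.4  1.  24.9] g 62.40191780263558
```

It's on the floor with 25 N of press. I ease up 2 mm, then open and withdraw.

```bash
python3 -m jog '[{"travel":[0,0,-0.2],"spin":0,"grip":15},{"travel":[0,0,0],"spin":0,"grip":15},{"travel":[0,0,0],"spin":0,"grip":45},{"travel":[0,0,0],"spin":0,"grip":45},{"travel":[0,0,0],"spin":0,"grip":45},{"travel":[0,0,0],"spin":0,"grip":45},{"travel":[0,0,-2],"spin":0,"grip":45},{"travel":[0,0,-3],"spin":0,"grip":45}]'
python3 -m jog '[{"travel":[0,0,-4],"spin":0,"grip":45},{"travel":[0,0,-5],"spin":0,"grip":45},{"travel":[0,0,-4],"spin":0,"grip":45},{"travel":[-4,0,0],"spin":0,"grip":45},{"travel":[-4.5,0,0],"spin":0,"grip":45},{"travel":[-4.5,0,0],"spin":0,"grip":45},{"travel":[-4,0,0],"spin":0,"grip":45},{"travel":[0,0,0],"spin":0,"grip":45}]'
python3 - <<'E'
from h import *
bs()
for n in ['scene','top']:
  p=manip.get_image(n); save(p,n+'6')
  for q in ['bottle_tall','vial_a','stay_tab','lid_handle']: print(n,q,[(w2b(r['at']).round(1),round(r['confidence'],2)) for r in manip.spot_point(p,q)[:4]])
a=cv2.resize(cv2.imread('pics/scene6.png')[100:340,260:480],None,fx=2,fy=2,interpolation=3)
b=cv2.resize(cv2.imread('pics/top6.png')[170:300,290:430],(280,260),interpolation=3)
b=cv2.copyMakeBorder(b,0,a.shape[0]-260,0,0,0)
cv2.imwrite('pics/c6.png',cv2.hconcat([a,b]))
E
```

```text
time: 21.5
tool_pos: [554.3, -1.6, 116.1]
ee_rot: [-2.368, -2.06, 0.006]
wrist_force: [-0.6, -0.3, -0.0]
gripper_width: 0.45
grasp_force: 0.0
time: 22.3
tool_pos: [530.3, -175.9, 247.4]
ee_rot: [2.377, 2.052, -0.003]
wrist_force: [-0.2, 0.4, 0.1]
gripper_width: 0.449
grasp_force: 0.0
t 22.30 box [ -36.1 -140.8  247.4] hdg err deg -0.44 w 0.449 F [-0.2  0.4  0.1] g 0.0
scene bottle_tall [(array([-243. ,  234.8,   -0.7]), 0.91), (array([-89.6, 149.6,  -1.9]), 0.61)]
scene vial_a [(array([58.6,  9.2,  6.1]), 0.66)]
scene stay_tab [(array([  43.3, -144.2,  177.2]), 0.68), (array([-173.4,  364. ,    2.2]), 0.54)]
scene lid_handle [(array([ 59.4,  -2.9, 335.4]), 0.97), (array([-17.7, 253. ,  -3.2]), 0.31)]
top bottle_tall [(array([-239.3,  239.7,   -2.7]), 0.56), (array([-37.8,  34.2,   7.8]), 0.54), (array([-172.8,  367.1,   -2.1]), 0.34)]
top vial_a [(array([56.3,  2. ,  4.6]), 0.44), (array([ -4.4, -51.6,   4.6]), 0.41)]
top stay_tab []
top lid_handle [(array([ 51.8,  -1.1, 332.1]), 0.82)]
```

View pics/c6.png

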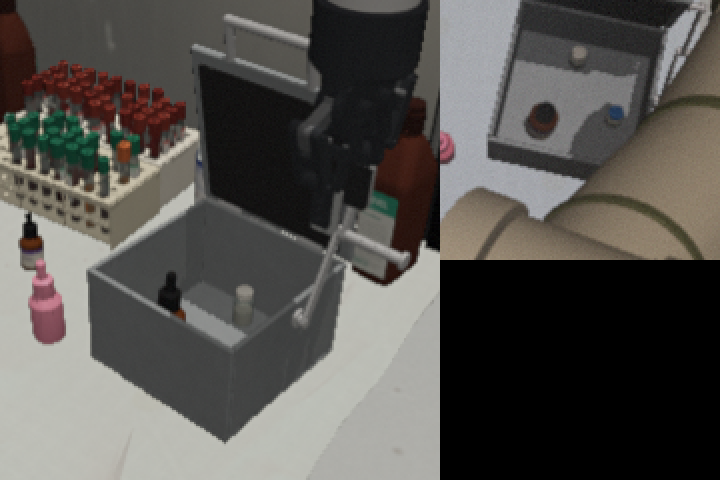

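The bottle stands upright at (-37,35) beside both vials (top inset: bottle (543,118), vials (578,55) and (615,113)). Next I straddle the tab from above and pull it forward.

```bash
python3 -m jog '[{"travel":[-1,2,0],"spin":0,"grip":45},{"travel":[0,3,0],"spin":0,"grip":45},{"travel":[0,3,0],"spin":0,"grip":45},{"travel":[0,0,0],"spin":0,"grip":45},{"travel":[0,0,2.5],"spin":0,"grip":45},{"travel":[0,0,2.5],"spin":0,"grip":45},{"travel":[0,0,2],"spin":0,"grip":45},{"travel":[0,0,1],"spin":0,"grip":45}]'
python3 -c "
from h import *
bs()"
```

```text
time: 23.6
tool_pos: [609.0, -190.1, 165.6]
ee_rot: [-2.368, -2.061, 0.002]
wrist_force: [0.3, 1.0, 0.3]
gripper_width: 0.45
grasp_force: 0.0
t 23.60 box [  43.9 -144.   165.6] hdg err deg 0.04 w 0.450 F [0.3 1.  0.3] g 0.0
```

```bash
python3 -m jog '[{"travel":[-0.4,-0.6,0],"spin":0,"grip":45},{"travel":[0,-0.5,0],"spin":0,"grip":45},{"travel":[0,-0.5,0],"spin":0,"grip":45},{"travel":[0,-0.5,0],"spin":0,"grip":45},{"travel":[0,-0.5,0],"spin":0,"grip":45},{"travel":[0,-0.5,0],"spin":0,"grip":45},{"travel":[0,-0.4,0],"spin":0,"grip":45},{"travel":[0,0,0],"spin":0,"grip":45}]'
python3 - <<'E'
from h import *
bs()
p=manip.get_image('scene')
for q in ['stay_tab','lid_handle']: print(q,[(w2b(r['at']).round(1),round(r['confidence'],2)) for r in manip.spot_point(p,q)[:4]])
E
```

```text
time: 24.4
tool_pos: [574.1, -189.8, 167.3]
ee_rot: [-2.37, -2.061, 0.001]
wrist_force: [0.5, 0.4, 0.7]
gripper_width: 0.453
grasp_force: 0.0
t 24.40 box [   9.3 -148.6  167.3] hdg err deg 0.01 w 0.453 F [0.5 0.4 0.7] g 0.0
stay_tab [(array([  19.9, -146.8,  185.9]), 0.59)]
lid_handle []
```

```bash
python3 -m jog '[{"travel":[0,0.2,-2],"spin":0,"grip":45},{"travel":[0,0,-4],"spin":0,"grip":45},{"travel":[0,0,-5],"spin":0,"grip":40},{"travel":[0,0,-5],"spin":0,"grip":40},{"travel":[0,0,-5],"spin":0,"grip":40},{"travel":[4,1,0],"spin":0,"grip":40},{"travel":[4,1,0],"spin":0,"grip":40},{"travel":[4,1,0],"spin":0,"grip":40}]'
python3 -m jog '[{"travel":[2.7,0.8,0],"spin":0,"grip":40},{"travel":[0,0,0],"spin":0,"grip":40},{"travel":[0,0,0],"spin":0,"grip":40},{"travel":[0,0,0],"spin":0,"grip":40},{"travel":[0,0,0],"spin":0,"grip":40},{"travel":[0,0,0],"spin":0,"grip":40},{"travel":[0,0,0],"spin":0,"grip":40},{"travel":[0,0,0],"spin":0,"grip":40}]'
python3 - <<'E'
from h import *
bs()
for n in ['scene','top']:
  p=manip.get_image(n)
  for q in ['stay_tab','lid_handle']: print(q,[(w2b(r['at']).round(1),round(r['confidence'],2)) for r in manip.spot_point(p,q)[:4]])
E
```

```text
time: 25.35
tool_pos: [623.6, -74.3, 377.7]
ee_rot: [2.371, 2.061, 0.001]
wrist_force: [1.1, -0.1, -0.7]
gripper_width: 0.404
grasp_force: 0.0
time: 26.15
tool_pos: [634.9, -50.3, 377.4]
ee_rot: [2.37, 2.062, 0.0]
wrist_force: [-0.1, -0.3, -0.1]
gripper_width: 0.404
grasp_force: 0.0
t 26.15 box [ 50.2  -2.  377.4] hdg err deg -0.01 w 0.404 F [-0.1 -0.3 -0.1] g 0.0
stay_tab [(array([  22.1, -147.1,  183.4]), 0.67)]
lid_handle [(array([ 55.6,  -2.5, 333.6]), 0.6)]
stay_tab [(array([  22.5, -144.9,  182.6]), 0.6)]
lid_handle []
```

```bash
python3 -m jog '[{"travel":[0,0,2],"spin":0,"grip":40},{"travel":[0,0,2],"spin":0,"grip":40},{"travel":[0,0.1,1.5],"spin":0,"grip":40},{"travel":[0,0,0.7],"spin":0,"grip":40},{"travel":[0,0,0],"spin":0,"grip":25},{"travel":[0,0,0],"spin":0,"grip":5},{"travel":[0,0,0],"spin":0,"grip":5},{"travel":[0,0,0],"spin":0,"grip":5}]'
python3 - <<'E'
from h import *
bs()
ths=np.r_[1.365-.02,np.arange(1.31,.2,-.05),np.arange(.2,-.01,-.025)]
P=[handle(1.365)]+[handle(t) for t in ths]
acc=np.zeros(2)
for i,t in enumerate(ths):
    tot=(P[i+1]-P[0])[[0,2]]/10; d=(tot-acc).round(1); acc+=d; print(i%8,round(t,3),[0,float(d[0]),float(-d[1])])
E
```

```text
time: 27.25
tool_pos: [636.3, -50.2, 315.9]
ee_rot: [2.37, 2.061, 0.001]
wrist_force: [1.2, -0.7, -1.6]
gripper_width: 0.089
grasp_force: 58.5
t 27.25 box [ 51.5  -1.7 315.9] hdg err deg -0.00 w 0.089 F [ 1.2 -0.7 -1.6] g 58.45591127872467
0 1.345 [0, -0.4, 0.1]
1 1.31 [0, -0.8, 0.1]
2 1.26 [0, -1.0, 0.3]
3 1.21 [0, -1.1, 0.3]
4 1.16 [0, -1.0, 0.4]
5 1.11 [0, -1.0, 0.5]
6 1.06 [0, -1.0, 0.4]
7 1.01 [0, -1.0, 0.6]
0 0.96 [0, -0.9, 0.6]
1 0.91 [0, -0.9, 0.6]
2 0.86 [0, -0.9, 0.6]
3 0.81 [0, -0.8, 0.8]
4 0.76 [0, -0.8, 0.7]
5 0.71 [0, -0.8, 0.8]
6 0.66 [0, -0.7, 0.8]
7 0.61 [0, -0.7, 0.9]
0 0.56 [0, -0.7, 0.9]
1 0.51 [0, -0.5, 0.9]
2 0.46 [0, -0.6, 1.0]
3 0.41 [0, -0.5, 1.0]
4 0.36 [0, -0.4, 1.0]
5 0.31 [0, -0.4, 1.0]
6 0.26 [0, -0.4, 1.0]
7 0.21 [0, -0.3, 1.1]
0 0.2 [0, -0.0, 0.2]
1 0.175 [0, -0.1, 0.6]
2 0.15 [0, -0.1, 0.5]
3 0.125 [0, -0.1, 0.5]
4 0.1 [0, -0.1, 0.6]
5 0.075 [0, -0.1, 0.5]
6 0.05 [0, -0.0, 0.6]
7 0.025 [0, -0.1, 0.5]
0 0.0 [0, 0.0, 0.6]
```

Gripped. Lowering along the arc.

```bash
python3 -m jog '[{"travel":[0,-0.4,0.1],"spin":0,"grip":5},{"travel":[0,-0.8,0.1],"spin":0,"grip":5},{"travel":[0,-1.0,0.3],"spin":0,"grip":5},{"travel":[0,-1.1,0.3],"spin":0,"grip":5},{"travel":[0,-1.0,0.4],"spin":0,"grip":5},{"travel":[0,-1.0,0.5],"spin":0,"grip":5},{"travel":[0,-1.0,0.4],"spin":0,"grip":5},{"travel":[0,-1.0,0.6],"spin":0,"grip":5}]'
python3 - <<'E'
from h import *
bs(); print(handle(1.01))
p=manip.get_image('scene')
for q in ['stay_tab','lid_handle']: print(q,[(w2b(r['at']).round(1),round(r['confidence'],2)) for r in manip.spot_point(p,q)[:4]])
print(tab(1.01))
E
```

```text
time: 28.05
tool_pos: [562.2, -38.8, 288.3]
ee_rot: [-2.368, -2.062, -0.001]
wrist_force: [-2.2, 6.7, 6.6]
gripper_width: 0.092
grasp_force: 60.1
t 28.05 box [-23.5  -0.6 288.3] hdg err deg 0.07 w 0.092 F [-2.2  6.7  6.6] g 60.13320744037628
[-23.022   0.    304.932]
stay_tab [(array([ -41.4, -145.5,  176.9]), 0.88)]
lid_handle [(array([-19.1,  -3.5, 303.1]), 0.66)]
(array([-37.604, 172.59 ]), np.float64(1.1288983669662218))
```

```bash
python3 -m jog '[{"travel":[0,-0.9,0.6],"spin":0,"grip":5},{"travel":[0,-0.9,0.6],"spin":0,"grip":5},{"travel":[0,-0.9,0.6],"spin":0,"grip":5},{"travel":[0,-0.8,0.8],"spin":0,"grip":5},{"travel":[0,-0.8,0.7],"spin":0,"grip":5},{"travel":[0,-0.8,0.8],"spin":0,"grip":5},{"travel":[0,-0.7,0.8],"spin":0,"grip":5},{"travel":[0,-0.7,0.9],"spin":0,"grip":5}]'
python3 -c "
from h import *
bs();print(handle(.61)-[0,0,17])"
```

```text
time: 29.0
tool_pos: [497.6, -29.0, 229.6]
ee_rot: [-2.366, -2.062, -0.0]
wrist_force: [1.4, 9.6, -1.3]
gripper_width: 0.091
grasp_force: 58.4
t 29.00 box [-88.7   0.1 229.6] hdg err deg 0.12 w 0.091 F [ 1.4  9.6 -1.3] g 58.38087737560272
[-88.221   0.    229.705]
```

```bash
python3 -m jog '[{"travel":[0,-0.7,0.9],"spin":0,"grip":5},{"travel":[0,-0.5,0.9],"spin":0,"grip":5},{"travel":[0,-0.6,1.0],"spin":0,"grip":5},{"travel":[0,-0.5,1.0],"spin":0,"grip":5},{"travel":[0,-0.4,1.0],"spin":0,"grip":5},{"travel":[0,-0.4,1.0],"spin":0,"grip":5},{"travel":[0,-0.4,1.0],"spin":0,"grip":5},{"travel":[0,-0.3,1.1],"spin":0,"grip":5}]'
python3 -c "
from h import *
bs();print(handle(.21)-[0,0,17])"
```

```text
time: 29.8
tool_pos: [461.6, -24.1, 150.9]
ee_rot: [-2.367, -2.065, -0.002]
wrist_force: [5.7, 9.1, -1.5]
gripper_width: 0.089
grasp_force: 58.7
t 29.80 box [-125.1   -0.   150.9] hdg err deg 0.15 w 0.089 F [ 5.7  9.1 -1.5] g 58.66253972053528
[-125.599    0.     150.684]
```

```bash
python3 -m jog '[{"travel":[-0.1,-0.1,0.6],"spin":0,"grip":5},{"travel":[-0.1,-0.1,0.6],"spin":0,"grip":5},{"travel":[0,-0.1,0.6],"spin":0,"grip":5},{"travel":[0,-0.1,0.5],"spin":0,"grip":5},{"travel":[0,-0.1,0.5],"spin":0,"grip":5},{"travel":[0,0,0.5],"spin":0,"grip":5},{"travel":[0,0,0.5],"spin":0,"grip":5},{"travel":[0,0,0.4],"spin":0,"grip":5}]'
python3 -c "
from h import *
bs()"
```

```text
time: 30.6
tool_pos: [455.7, -25.4, 108.9]
ee_rot: [-2.367, -2.063, -0.0]
wrist_force: [-2.4, -1.8, -0.2]
gripper_width: 0.088
grasp_force: 59.0
t 30.60 box [-130.7   -2.1  108.9] hdg err deg 0.13 w 0.088 F [-2.4 -1.8 -0.2] g 59.00836944580078
```

```bash
python3 -m jog '[{"travel":[0,0,0.2],"spin":0,"grip":5},{"travel":[0,0,0.2],"spin":0,"grip":5},{"travel":[0,0,0.2],"spin":0,"grip":5},{"travel":[0,0,0.1],"spin":0,"grip":5},{"travel":[0,0,0],"spin":0,"grip":5},{"travel":[0,0,0],"spin":0,"grip":5},{"travel":[0,0,0],"spin":0,"grip":5},{"travel":[0,0,0],"spin":0,"grip":5}]'
python3 -c "
from h import *
bs()"
```

```text
time: 31.4
tool_pos: [455.6, -27.0, 105.9]
ee_rot: [-2.37, -2.061, -0.006]
wrist_force: [-12.0, 4.9, 76.9]
gripper_width: 0.091
grasp_force: 69.1
t 31.40 box [-130.7   -3.7  105.9] hdg err deg -0.01 w 0.091 F [-12.    4.9  76.9] g 69.08438086509705
```

The lid is hard shut at 77 N. I ease up, release and withdraw.

```bash
python3 -m jog '[{"travel":[0,0,-0.3],"spin":0,"grip":5},{"travel":[0,0,0],"spin":0,"grip":5},{"travel":[0,0,0],"spin":0,"grip":20},{"travel":[0,0,0],"spin":0,"grip":38},{"travel":[0,0,0],"spin":0,"grip":38},{"travel":[0,0,0],"spin":0,"grip":38},{"travel":[0,0,-1],"spin":0,"grip":38},{"travel":[0,0,-2],"spin":0,"grip":38}]'
python3 -m jog '[{"travel":[0,0,-3],"spin":0,"grip":38},{"travel":[0,0,-4],"spin":0,"grip":38},{"travel":[0,0,-4],"spin":0,"grip":38},{"travel":[4,0,-1],"spin":0,"grip":38},{"travel":[4,0,0],"spin":0,"grip":38},{"travel":[4,0,0],"spin":0,"grip":38},{"travel":[0,0,0],"spin":0,"grip":38},{"travel":[0,0,0],"spin":0,"grip":38}]'
python3 - <<'E'
from h import *
bs()
for n in ['scene','top']:
  p=manip.get_image(n); save(p,n+'7')
  for q in ['stay_tab','lid_handle','bottle_mid','bottle_small','timer']: print(n,q,[(w2b(r['at']).round(1),np.round(r['at'],1),round(r['confidence'],2)) for r in manip.spot_point(p,q)[:2]])
E
```

```text
time: 32.2
tool_pos: [455.6, -27.3, 135.1]
ee_rot: [-2.369, -2.061, 0.004]
wrist_force: [-0.3, 0.3, 1.5]
gripper_width: 0.38
grasp_force: 0.0
time: 33.0
tool_pos: [472.7, 92.3, 255.5]
ee_rot: [2.368, 2.065, -0.001]
wrist_force: [-0.0, -0.5, -0.2]
gripper_width: 0.38
grasp_force: 0.0
t 33.00 box [-130.2  116.7  255.5] hdg err deg 0.14 w 0.380 F [-0.  -0.5 -0.2] g 0.0
scene stay_tab [(array([ -57. , -146.1,   35.5]), array([ 508.8, -178.2,   35.5]), 0.61)]
scene lid_handle [(array([-128.6,    0.5,  125.8]), array([458.2, -23.1, 125.8]), 0.77), (array([   8.3, -141.1,   90.9]), array([ 574.2, -182.3,   90.9]), 0.22)]
scene bottle_mid [(array([-173.2,  368.3,    1.3]), array([465. , 347.3,   1.3]), 0.92)]
scene bottle_small [(array([-19.4, 256.7,  -5.2]), array([601.9, 215.5,  -5.2]), 0.74)]
scene timer [(array([-102. ,  276.2,   -0.5]), array([522.8, 246.3,  -0.5]), 0.7)]
top stay_tab [(array([ -58.6, -141.5,   31.5]), array([ 507.9, -173.4,   31.5]), 0.53)]
top lid_handle [(array([-130.9,    3. ,  118.1]), array([456.3, -20.3, 118.1]), 0.72)]
top bottle_mid [(array([-170.3,  366. ,   -1.6]), array([467.6, 344.7,  -1.6]), 0.68)]
top bottle_small []
top timer [(array([-106.2,  277.4,    0.2]), array([518.8, 248. ,   0.2]), 0.7)]
```

View pics/scene7.png

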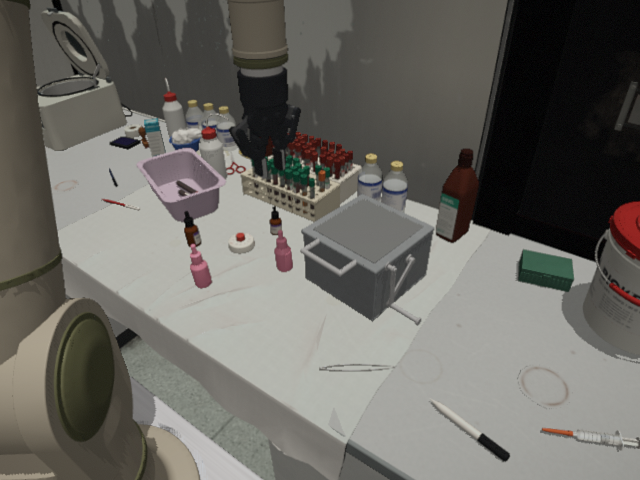

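The lid is shut at (368,230), the stay is folded with the tab at (408,313), and the bystanders are where they started. The gripper is free, so I'm handing in.

```bash
python3 -c "
from workcell import manip
print(manip.sign_off())"
```

```text
the job is handed in; nothing more can be done
None
```

The tallest bottle is stored upright in the box beside both vials, the lid is fully shut with its stay folded, the bystanders are where they started, and the job was handed in at about 33 s; the hand-in gave no verdict back.

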